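Snap the tube rotor onto the mini centrifuge and tug-test it

ROBOT

A 6-joint arm with a two-finger parallel gripper is mounted at the origin on the work surface. World frame = base frame: x ahead of the robot, y to its left, z up, the work surface at z = 0. Lengths are in mm, angles in rad, forces in N, time in s.
With the tool pointing down it reaches from about 275 to 825 mm from the base axis. Payload 4.9 kg.
Tool frame: the origin (TCP) lies at the very end of the fingers, on their centre line; the grasp point (between the pads) lies 19 mm behind it; x points along the fingers, y is the direction in which the jaws open and shut, and the axes are right-handed (so a half turn about x gives the same grasp; the last joint's range is limited). The gripper opens to 85 mm and grips with 20 to 120 N. Pads are 22 mm wide; open, the fingers measure 114 mm over their backs; the gripper's body (76 mm by 85 mm) begins 54 mm behind the grasp point. The pads swing forward as they close: fully open they stand 13 mm farther back than shut.
Start: joints at [-1.434, 0.326, -0.193, 1.052, 0, 1.437], TCP at [147.138, -529.971, 231.281] pointing down, gripper open.
Joint ranges: [-2.65, 2.65], [-0.97, 1.79], [-1.3, 1.35], [-1.93, 2.1], [-1.47, 1.37], [-3.14, 3.14]. Speed limits (rad/s): [2.57, 2.57, 3.14, 3.14, 3.14, 3.14].

INTERFACE

Orientations are given as [roll, pitch, yaw] about the fixed x, y, z axes, in that order (R = Rz(yaw) Ry(pitch) Rx(roll)).
In Python, from cell import arm, imaging gives the robot as it stands.
- The arm moves only by the tool arm_command, never from a script. Its argument "rows" is text: rows parted by semicolons, each of 7 numbers parted by spaces: the turn, a rotation vector about the tool's x, y, z in rad, then the shift along the tool's x, y, z in m, then the opening, from 0 (shut) to 1 (fully open). A call has 1 to 8 rows; each row shifts and turns the commanded pose from where the row before left it, along the tool's axes as they then stand; what a row does not reach is not made up. A row lasts 1/8 s, in which the tool goes at most 62.5 mm and 10.7 degrees, less where a joint would pass 70% of its speed; a pose out of reach is approached as far as the arm can. A call is refused whole if a number of a shift passes 0.0625 or a number of a turn 0.188, either way. A call with a gripper value outside its range is refused whole. The fingers move at their own pace and stop on an object; the grip force is fixed at half the most. Time passes only in rows, so rows that do not move let the fingers close. It gives the time, the measured TCP pose, the force and the opening at its end, in the units of the state.
- arm.observe(): the state, without advancing time (a new reading comes with each control period).
- imaging.snapshot(name): name is "scene" or "top" or "wrist"; returns (picture, depth): 480x640x3 uint8, red, green, blue; 480x640 float32, mm along the optical axis (not along the pixel's ray), 0 where there is no reading.
- imaging.camera_info(name): a dict with "fx", "fy", "cx", "cy" (pixels), "k1" (the pictures are not rectified: a ray, as slopes to the right and down, at radius r is drawn at 1 + k1 r^2 times it, then the intrinsics apply), "position" and "orientation" of the camera in the world; the wrist camera has in their place "T_tool_cam" (4x4, takes a point from camera to tool coordinates, whose origin is the TCP and whose axes are the tool frame's). Camera axes: x right, y down, z forward; pixel columns grow to the right and rows downward; lengths in mm; the calibration is good to about 2 mm. A picture is of the moment at which its call begins: read the wrist's pose just before it. camera_info takes no time and is no camera call.
- arm.close_job(): hands the job in, once; it reports no verdict.
The state is a dict: "clock": time; "joint_pos": joint angles; "qvel": joint speeds; "tau": joint torques, N m; "ee_pos": TCP position; "tcp_rot": TCP orientation; "force": force on the tool from outside, world axes, zero at the start; "moment": the same for the moment, N m; "gripper_width": opening from 0.0 (shut) to 1.0 (fully open).
Only numpy, scipy, OpenCV 4.12 (cv2) and the standard library are available. Lean on these libraries where they do the work, as an engineer would, in place of code of your own. Each camera call takes 0.05 s, during which the arm holds its last target. There are 200 camera calls.

TASK

Fit the round eight-hole tube rotor (not the oblong strip rotor) onto the drive shaft of the open mini centrifuge and press it straight down until it snaps fully home. Then prove that it is locked: pull straight up on its knob with about 10 N, hold that pull steadily for two seconds, and let go, leaving the rotor fully home. Never press or pull on the shaft with more than about 18 N, and leave everything else on the bench where it is.

Things in the scene. Friction and masses are not known exactly. Their poses are not given: they have to be found in the camera images.
- rotor: The tube rotor to fit: loose, black plastic, 120 g give or take a quarter. A round disc 84 mm across with eight tube holes on its sloping upper face, flat underneath. Origin at the centre of the underside, z up along its axis. The rim is 14 mm high, the upper face slopes up to a flat 44 mm across 28 mm above the origin; a knob stands on that. Its yaw does not matter.
- rotor_knob (a point): Top centre of the tube rotor's knob, 58 mm above its underside: a plain upright round knob 24 mm in diameter, 30 mm tall, black plastic, to grip from above.
- rotor_bore (a point): Centre of the mouth of the bore in the tube rotor's underside (same point as the rotor's origin): a blind hole, 25 mm deep, 16 mm wide, with a 4.5 mm thick lip at the mouth behind which the shaft's spring catches snap.
- strip_rotor: The other rotor, not to be used: an oblong black block 84 x 52 mm, 58 mm high over its knob, which is the same round 24 mm knob. Origin at the centre of its underside. Leave it where it is.
- centrifuge: The mini centrifuge: fixed white housing 170 x 150 mm, control panel on its -x side reaching 122 mm from the origin, clear lid thrown back on the +x side (reaching 220 mm from the origin, 175 mm high). Origin at the centre of the underside, z up. Round chamber open to the top, concentric with the shaft: rim 91 mm above the origin, 120 mm inside, 148 mm outside diameter.
- shaft_seat (a point): Centre of the flat steel shoulder (40 mm across) of the drive shaft, 75 mm above the bench, on the chamber's axis, z up. The rotor is fully home when its underside lies on this shoulder (rotor origin at this point). Home, it has 1 to 1.5 mm of vertical play and stays on under a pull of over 25 N; not snapped, it lifts off freely.
- shaft_tip (a point): Top centre of the drive shaft, 25 mm above the shoulder. The oiled steel shaft is 13 mm in diameter, its top 6 mm tapers to 6 mm. Three spring catches stick out of its sides 4 to 15 mm above the shoulder. Lowered without pressing, the rotor stops on the catches about 12 mm short of home; 5 to 14 N downward (more when off-centre) pushes it past them until they snap out over its lip in the last millimetre.
- drive (a joint): Vertical give of the drive shaft on its rubber motor mounts, in m: 0 at rest, positive when pulled up, negative when pressed down, 0.2 mm per newton (5000 N/m, so a 10 N pull over the rotor's own weight lifts the shaft 2 mm).
- stain_bottle: Amber glass bottle, 40 mm across, 85 mm tall, loose; origin at the centre of its underside.
- slide_box: Flat grey slide box 95 x 160 x 30 mm, loose; origin at the centre of its underside.
- sample_pot: Small white open pot, 34 mm across, 30 mm tall, loose; origin at the centre of its underside.
- dish_stack: Stack of clear culture dishes, 86 mm across, 45 mm tall, loose; origin at the centre of its underside.
- oil_bottle: Small white bottle 28 mm across, 55 mm tall, loose; origin at the centre of its underside.

How it is judged:
By the outcome, as a careful person would: the job done as asked, in the order asked, and still so for the second after the job is handed in, with the robot touching nothing.
It also fails if it takes over 69 s, if anything falls off the work surface, if the arm or the gripper's body presses on something with over 40 N, if the wrist force passes 120 N, or if a joint passes its speed limit or range.

## Working session

There is one attempt and no reset: what is moved stays moved. The work goes in short steps, Python scripts to look and compute and a tool call to move; the robot and the scene stay as the last step left them, time stands still between calls to the robot, and variables do not carry over. Pictures are saved under pics/ and viewed, about 8 in all and at most 12, crops included, and the job is handed in when it is done.

Besides the shell and the picture viewer there is one more tool, called after "Call:" in YAML: its name, and indented under it one key for each argument. arm_command: Moves the arm, as the interface text tells. Its arguments: {"type":"object","properties":{"rows":{"type":"string"}},"required":["rows"]}

```bash
mkdir -p pics; ls; cat > h.py <<'E'
import numpy as np, cv2
from scipy.spatial.transform import Rotation as R
from cell import arm, imaging
def cam(name, st=None):
    c=imaging.camera_info(name)
    if name=="wrist":
        st=st or arm.observe()
        T=np.eye(4);T[:3,:3]=R.from_euler('xyz',st["tcp_rot"]).as_matrix();T[:3,3]=st["ee_pos"]
        T=T@np.array(c["T_tool_cam"])
    else:
        T=np.eye(4);T[:3,:3]=R.from_euler('xyz',c["orientation"]).as_matrix();T[:3,3]=c["position"]
    return c,T
def rays(c,T,uv):
    K=np.array([[c["fx"],0,c["cx"]],[0,c["fy"],c["cy"]],[0,0,1]])
    p=cv2.undistortPoints(np.float64(uv).reshape(-1,1,2),K,np.array([c["k1"],0,0,0,0.])).reshape(-1,2)
    return np.c_[p,np.ones(len(p))]
def on_plane(c,T,uv,z):
    d=rays(c,T,uv)@T[:3,:3].T; o=T[:3,3]
    return o+d*((z-o[2])/d[:,2])[:,None]
def with_depth(c,T,uv,dep):
    d=rays(c,T,uv)*np.float64(dep).reshape(-1,1)
    return d@T[:3,:3].T+T[:3,3]
E
python3 - <<'E'
from h import *
s=arm.observe();print({k:np.round(v,3) for k,v in s.items()})
for n in("scene","top"):
    c,T=cam(n); print(c)
    im,d=imaging.snapshot(n);cv2.imwrite(f"pics/{n}.png",im[:,:,::-1]);np.save(n+"_d.npy",d)
print(imaging.camera_info("wrist"))
E
```

```text
pics
{'clock': np.float64(0.0), 'joint_pos': array([-1.434,  0.327, -0.194,  1.052, -0.   ,  1.437]), 'qvel': array([-0.   , -0.   , -0.001,  0.001,  0.001, -0.001]), 'tau': array([ 2.0000e-03, -4.4340e+01,  2.6244e+01,  1.5000e-02, -0.0000e+00,
        0.0000e+00]), 'ee_pos': array([ 147.07 , -529.356,  230.486]), 'tcp_rot': array([-1.702,  1.569,  1.71 ]), 'force': array([ 0.012, -0.046, -1.083]), 'moment': array([-0.007,  0.   , -0.002]), 'gripper_width': np.float64(0.999)}
{'fx': 535.4145794260097, 'fy': 535.4145794260097, 'cx': 323.0779585050048, 'cy': 244.0862088175173, 'k1': -0.09744323551891095, 'position': array([1278.2408304 ,  199.25458113,  802.72860625]), 'orientation': array([-2.28652423, -0.02275934,  1.91963729])}
{'fx': 500.1880428116362, 'fy': 500.1880428116362, 'cx': 313.495774468462, 'cy': 239.9177791104202, 'k1': -0.09578475408113882, 'position': array([ 326.0023867 ,  -49.84743415, 1121.68895436]), 'orientation': array([-2.96085489, -0.00699497, -1.57806389])}
{'fx': 332.0874386444065, 'fy': 332.0874386444065, 'cx': 318.4355803206955, 'cy': 242.72353343401747, 'k1': -0.013484879218666942, 'T_tool_cam': array([[-7.98945355e-04, -3.22001363e-01,  9.46738868e-01,
        -1.42949497e+02],
       [ 9.99999655e-01, -4.20705172e-05,  8.29582837e-04,
         2.21245669e-01],
       [-2.27297010e-04,  9.46739204e-01,  3.22001286e-01,
        -8.27527386e+01],
       [ 0.00000000e+00,  0.00000000e+00,  0.00000000e+00,
         1.00000000e+00]])}
```

View pics/top.png

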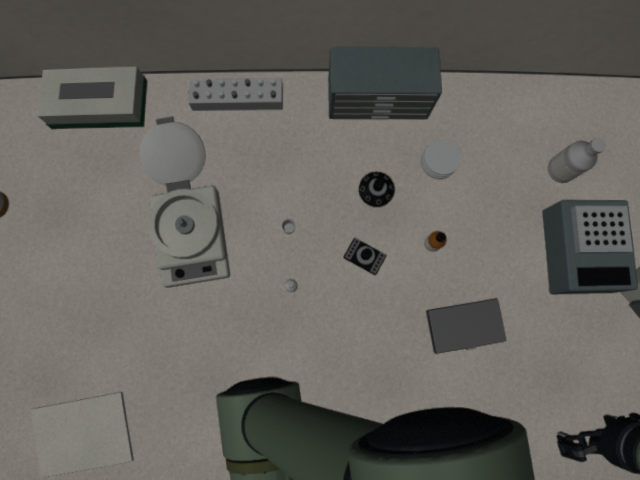

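View pics/scene.png

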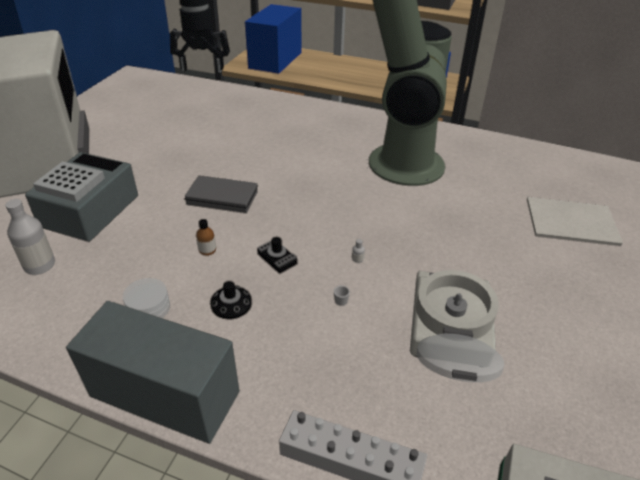

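The top view shows the round rotor at (377,189), the strip rotor at (365,256) and the shaft at (185,226). In the scene view the rotor is at (231,300) and the shaft tip at (458,296).

```bash
python3 - <<'E'
from h import *
im=cv2.imread("pics/top.png");g=cv2.cvtColor(im,6);d=np.load("top_d.npy")
c,T=cam("top")
# rotor: dark blob outer contour; chamber circle rim
roi=(g<70).astype(np.uint8);m=np.zeros_like(roi);m[165:212,352:402]=roi[165:212,352:402]
cs,_=cv2.findContours(m,0,1);k=max(cs,key=cv2.contourArea);(u,v),r=cv2.minEnclosingCircle(k)
print("rotor px",u,v,r,"xy@z7",on_plane(c,T,[[u,v]],10)[0])
for nm,w in(("rotor knob",(slice(170,205),slice(360,395))),("shaft",(slice(215,237),slice(174,197)))):
    vv,uu=np.mgrid[w[0],w[1]];dd=d[w[0],w[1]].ravel()
    p=with_depth(c,T,np.c_[uu.ravel(),vv.ravel()],dd)[dd>0];
    lo=50 if 'knob' in nm else 92
    q=p[(p[:,2]>lo)&(p[:,2]<lo+25)];print(nm,len(q),q.mean(0),p[:,2].max())
    s=p[abs(p[:,2]-75)<4]; print(" z75",len(s),(s.min(0)+s.max(0))/2 if len(s) else'')
# chamber rim points by depth
vv,uu=np.mgrid[185:275,145:235];dd=d[185:275,145:235].ravel()
p=with_depth(c,T,np.c_[uu.ravel(),vv.ravel()],dd);q=p[(dd>0)&(abs(p[:,2]-91)<5)]
(a,b),r=cv2.minEnclosingCircle(np.float32(q[:,:2]));print("rim",a,b,r,len(q))
cs,Ts=cam("scene");print("scene knob",on_plane(cs,Ts,[[230,287]],58)[0],"tip",on_plane(cs,Ts,[[458,295]],100)[0])
s=arm.observe();print(R.from_euler('xyz',s["tcp_rot"]).as_matrix().round(3))
E
```

```text
rotor px 376.26470947265625 188.88235473632812 18.007326126098633 xy@z7 [ 648.07698999 -204.99059417   10.        ]
rotor knob 92 [ 646.84788626 -205.33361574   55.97499899] 62.1099103113645
 z75 0 
shaft 27 [552.84897897 219.73477521  96.59010367] 100.32905024083777
 z75 192 [553.65068127 219.9063182   74.82961349]
rim 562.893310546875 223.07522583007812 82.85969543457031 1426
scene knob [ 652.49331993 -202.20478991   58.        ] tip [556.03470947 216.36647559 100.        ]
[[-0.     0.268 -0.964]
 [ 0.002 -0.964 -0.268]
 [-1.    -0.002 -0.   ]]
```

Call:
arm_command:
  rows: "0 0 0 0 -0.018 -0.057 1;0 0 0 0 -0.018 -0.057 1;0 0 0 0 -0.018 -0.057 1;0 0 0 0 -0.018 -0.057 1;0 0 0 0 -0.018 -0.057 1;0 0 0 0.01 -0.018 -0.057 1;0 0 0 0.01 -0.018 -0.057 1;0 0 0 0.01 -0.018 -0.057 1"

```text
clock: 1.1
ee_pos: [549.3, -267.9, 200.6]
tcp_rot: [-0.352, 1.57, 3.061]
force: [-0.5, -0.4, -0.2]
gripper_width: 0.997
```

Call:
arm_command:
  rows: "0 0 0 0.02 -0.018 -0.057 1;0 0 0 0.02 -0.018 -0.057 1;0 0 0 0 0 0 1;0 0 0 0 0 0 1"

```text
clock: 1.6
ee_pos: [646.8, -204.3, 160.8]
tcp_rot: [-0.441, 1.569, 2.972]
force: [-0.4, 0.1, 0.5]
gripper_width: 1.0
```

```bash
cat > look.py <<'E'
import sys
from h import *
st=arm.observe();im,d=imaging.snapshot("wrist");n=sys.argv[1]
cv2.imwrite(f"pics/{n}.png",im[:,:,::-1]);np.save(n+"_d.npy",d)
import pickle;pickle.dump(st,open(n+".pkl","wb"))
print(st["clock"],np.round(st["ee_pos"],2),np.round(st["tcp_rot"],4),np.round(st["force"],2),st["gripper_width"])
E
python3 look.py w1
```

```text
1.6 [ 646.77 -204.35  160.81] [-0.4405  1.5689  2.9724] [-0.36  0.14  0.49] 1.000017967978213
```

View pics/w1.png

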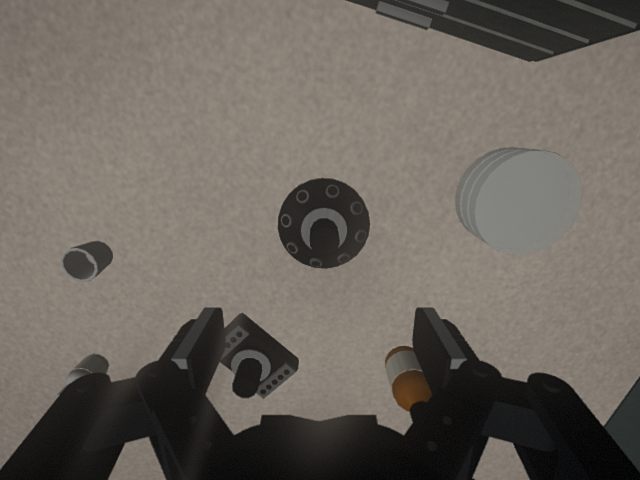

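The wrist view shows the round rotor at (324,223), its knob top at about (323,250), and nothing between the fingers and it.

```bash
python3 - <<'E'
from h import *
import pickle
st=pickle.load(open("w1.pkl","rb"));im=cv2.imread("pics/w1.png");d=np.load("w1_d.npy");c,T=cam("wrist",st)
vv,uu=np.mgrid[170:280,265:385];dd=d[170:280,265:385].ravel()
p=with_depth(c,T,np.c_[uu.ravel(),vv.ravel()],dd)
print("bench",np.median(p[:,2]))
q=p[(dd>0)&(p[:,2]>8)];(a,b),r=cv2.minEnclosingCircle(np.float32(q[:,:2]));print("disc depth",a,b,r)
k=p[(dd>0)&(p[:,2]>54)&(p[:,2]<64)];(a,b),r=cv2.minEnclosingCircle(np.float32(k[:,:2]));print("knob",a,b,r,k.mean(0))
g=cv2.cvtColor(im,6);m=np.zeros_like(g);m[165:280,265:385]=255*(g<62)[165:280,265:385];m=cv2.morphologyEx(m,3,np.ones((9,9)))
cs,_=cv2.findContours(m,0,1);kk=max(cs,key=cv2.contourArea).reshape(-1,2)
for z in(8,14):
  (a,b),r=cv2.minEnclosingCircle(np.float32(on_plane(c,T,kk,z)[:,:2]));print("disc img",z,a,b,r)
M=T[:3,:3]@np.array(c["T_tool_cam"])[:3,:3].T;print(M.round(3))
E
```

```text
bench 1.9616697744677083
disc depth 648.5076293945312 -208.85777282714844 42.04286193847656
knob 648.7286987304688 -208.77005004882812 11.948092460632324 [ 649.15776805 -208.59285739   58.0333517 ]
disc img 8 647.3111572265625 -209.06402587890625 42.81153106689453
disc img 14 648.9249267578125 -208.52342224121094 41.942626953125
[[-0.002  0.268 -0.963]
 [ 0.    -0.963 -0.268]
 [-1.    -0.001  0.002]]
```

Call:
arm_command:
  rows: "0 0 0 0.03 0.0048 -0.0008 1;0 0 0 0.045 0 0 1;0 0 0 0.035 0 0 1;0 0 0 0.02 0 0 1;0 0 0 0 0 0 1;0 0 0 0 0 0 1"

```text
clock: 2.4
ee_pos: [650.5, -210.0, 33.5]
tcp_rot: [2.448, 1.568, -0.424]
force: [-0.0, 0.4, -0.3]
gripper_width: 1.0
```

Call:
arm_command:
  rows: "0 0 0 0 0 0 0;0 0 0 0 0 0 0;0 0 0 0 0 0 0;0 0 0 0 0 0 0;0 0 0 0 0 0 0;0 0 0 0 0 0 0;0 0 0 0 0 0 0;0 0 0 0 0 0 0"

```text
clock: 3.4
ee_pos: [649.9, -209.2, 32.2]
tcp_rot: [2.556, 1.57, -0.315]
force: [-0.7, 1.0, 5.0]
gripper_width: 0.264
```

```bash
python3 look.py w2
```

```text
3.4 [ 649.89 -209.15   32.18] [ 2.5562  1.5698 -0.3146] [-0.66  1.02  4.95] 0.2637669631695096
```

View pics/w2.png

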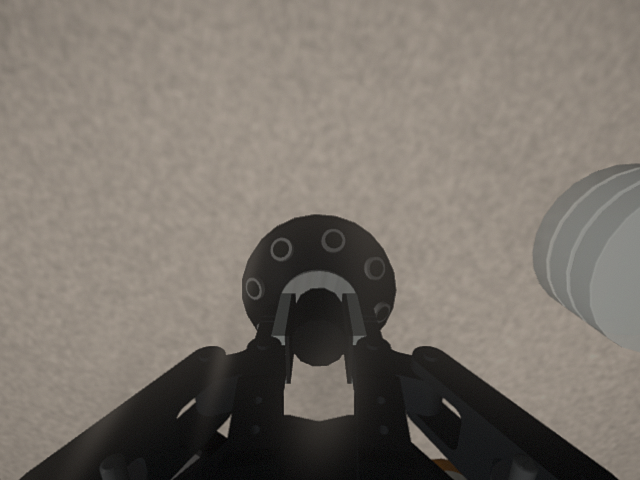

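Gripped; the wrist view shows the disc outline near (320,290) with the knob between the pads at (318,325). Lifting now.

Call:
arm_command:
  rows: "0 0 0 -0.01 0 0 0;0 0 0 -0.03 0 0 0;0 0 0 -0.04 0 0 0;0 0 0 -0.04 0 0 0;0 0 0 -0.015 -0.02 0.004 0;0 0 0 0 -0.04 0.006 0;0 0 0 0 -0.05 0.008 0;0 0 0 0 -0.05 0.008 0"

```text
clock: 4.45
ee_pos: [578.8, -59.2, 165.2]
tcp_rot: [-0.683, 1.568, 2.729]
force: [0.6, 0.2, -1.4]
gripper_width: 0.263
```

Call:
arm_command:
  rows: "0 0 0 0 -0.06 0.009 0;0 0 0 0 -0.06 0.009 0;0 0 0 0 -0.06 0.009 0;0 0 0 0 -0.05 0.008 0;0 0 0 0 -0.035 0.005 0;0 0 0 0 -0.014 0.002 0;0 0 0 0 0 0 0;0 0 0 0 0 0 0"

```text
clock: 5.45
ee_pos: [466.6, 195.0, 166.4]
tcp_rot: [0.974, 1.57, -1.897]
force: [-0.5, 0.3, -0.9]
gripper_width: 0.258
```

```bash
python3 look.py w3
```

```text
5.45 [466.62 194.97 166.37] [ 0.9744  1.5702 -1.8974] [-0.53  0.33 -0.88] 0.25849088615960497
```

View pics/w3.png

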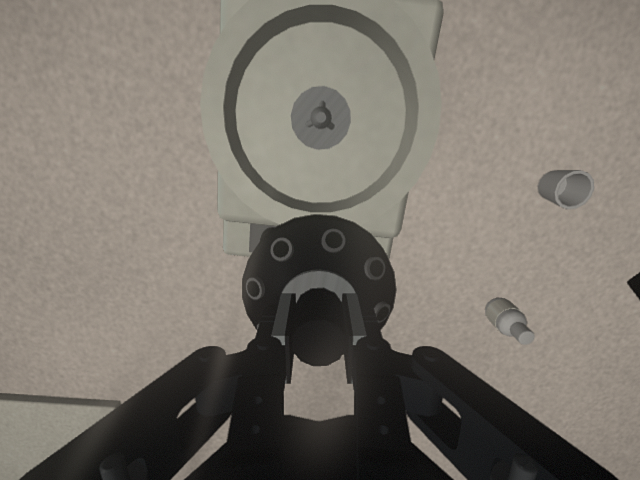

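The shoulder is centred near (321,118), the shaft tip near (321,116), and the held rotor disc near (320,290).

```bash
python3 - <<'E'
from h import *
import pickle
st=pickle.load(open("w3.pkl","rb"));im=cv2.imread("pics/w3.png");d=np.load("w3_d.npy");c,T=cam("wrist",st);g=cv2.cvtColor(im,6)
def fit(kk,z):
  p=on_plane(c,T,kk,z)[:,:2]; A=np.c_[2*p,np.ones(len(p))]
  for _ in range(4):
    s=np.linalg.lstsq(A,(p**2).sum(1),rcond=None)[0];r=np.sqrt(s[2]+s[0]**2+s[1]**2)
    e=abs(np.hypot(*(p-s[:2]).T)-r);k=e<max(1,2*np.median(e));p=p[k];A=A[k]
  return s[:2],r,len(p),e.std()
# shoulder: radial strongest edge
def radial(u0,v0,r0,r1,sign,ang):
  out=[];gg=cv2.GaussianBlur(g,(3,3),0).astype(float)
  for a in ang:
    rr=np.arange(r0,r1,.5);x=u0+rr*np.cos(a);y=v0+rr*np.sin(a)
    v=cv2.remap(gg.astype(np.float32),np.float32(x)[None],np.float32(y)[None],1)[0]
    i=np.argmax(sign*np.gradient(v));out.append([x[i],y[i]])
  return np.array(out)
al=np.arange(0,2*np.pi,.05)
print("shoulder",fit(radial(321,118,22,40,1,al),75))
print("rim inner",fit(radial(321,110,75,105,-1,al),91))
up=al[(al>np.pi*1.02)&(al<np.pi*1.98)]
for z in (166.4-31.5,166.4-31.5+14):
  print("rotor disc",z,fit(radial(320,290,55,90,1,up),z))
print("tip z100",on_plane(c,T,[[321,116]],100))
M=T[:3,:3]@np.array(c["T_tool_cam"])[:3,:3].T;print(M.round(4),st["ee_pos"])
E
```

```text
shoulder (array([553.93264166, 217.339815  ]), np.float64(19.73081579337634), 126, np.float64(0.10530700311167991))
rim inner (array([552.96809628, 217.27802718]), np.float64(52.26777281651653), 112, np.float64(0.10254498724016309))
rotor disc 134.9 (array([462.72717694, 193.55008548]), np.float64(43.691489459901405), 48, np.float64(0.16468673714970472))
rotor disc 148.9 (array([469.44950322, 195.42429291]), np.float64(40.18401488453788), 48, np.float64(0.15146598064572356))
tip z100 [[554.41317283 217.24748409 100.        ]]
[[-2.000e-04  2.666e-01 -9.638e-01]
 [-6.000e-04 -9.638e-01 -2.666e-01]
 [-1.000e+00  5.000e-04  3.000e-04]] [466.61998462 194.97349603 166.37170856]
```

Call:
arm_command:
  rows: "0 0 0 0 0 -0.025 0;0 0 0 0 0.001 -0.035 0;0 0 0 0 0.0008 -0.022 0;0 0 0 0.01 0 -0.009 0;0 0 0 0.013 0 0 0;0 0 0 0 0 0 0;0 0 0 0 0 0 0;0 0 0 0 0 0 0"

```text
clock: 6.5
ee_pos: [554.5, 218.5, 144.2]
tcp_rot: [-3.126, 1.57, 0.286]
force: [-0.4, -0.4, -1.2]
gripper_width: 0.259
```

```bash
python3 look.py w4; python3 - <<'E'
from h import *
im,d=imaging.snapshot("scene");im=im[:,:,::-1]
cv2.imwrite("pics/s2.png",cv2.resize(im[220:380,370:550],None,fx=4,fy=4)[:600,:])
for i in range(3): print(np.round(arm.observe()["force"],2),np.round(arm.observe()["ee_pos"],2))
E
```

```text
6.5 [554.55 218.49 144.15] [-3.1261  1.5701  0.2864] [-0.41 -0.42 -1.22] 0.25863378438086654
[-0.1   0.15 -0.09] [554.77 218.49 144.2 ]
[-0.1   0.15 -0.09] [554.77 218.49 144.2 ]
[-0.1   0.15 -0.09] [554.77 218.49 144.2 ]
```

View pics/s2.png

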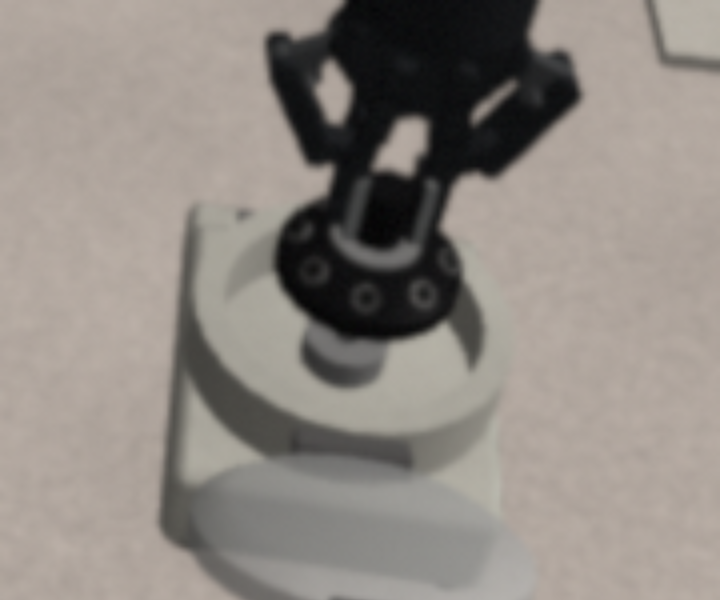

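View pics/w4.png

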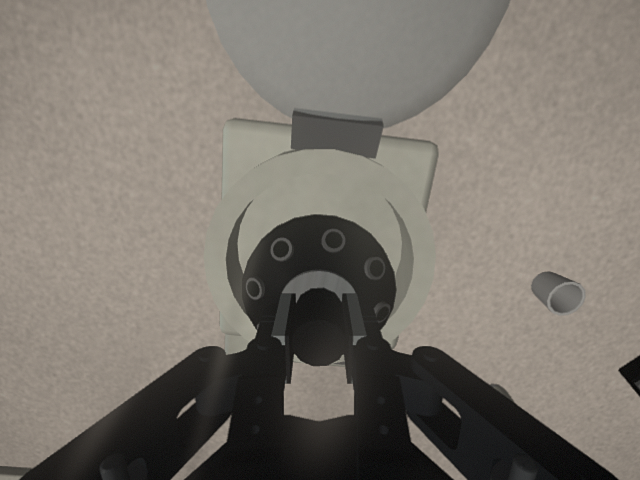

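The rotor hangs centred over the shaft in both views: in the crop the disc is at (368,270) over the shoulder at (345,355), and in the wrist view it is concentric with the chamber. Descending.

Call:
arm_command:
  rows: "0 0 0 0.006 0.0007 0 0;0 0 0 0.006 0 0 0;0 0 0 0.004 0 0 0;0 0 0 0.003 0 0 0;0 0 0 0.002 0 0 0;0 0 0 0 0 0 0;0 0 0 0 0 0 0"

```text
clock: 7.48
ee_pos: [554.9, 217.8, 122.8]
tcp_rot: [3.021, 1.571, 0.15]
force: [-0.7, 0.4, -0.5]
gripper_width: 0.263
```

Call:
arm_command:
  rows: "0 0 0 0.001 0 0 0;0 0 0 0.001 0 0 0;0 0 0 0 0 0 0;0 0 0 0 0 0 0"

```text
clock: 7.98
ee_pos: [554.8, 217.7, 120.6]
tcp_rot: [0.201, 1.571, -2.67]
force: [-0.4, 0.2, -0.7]
gripper_width: 0.257
```

Call:
arm_command:
  rows: "0 0 0 0.001 0 0 0;0 0 0 0.001 0 0 0;0 0 0 0.001 0 0 0;0 0 0 0 0 0 0"

```text
clock: 8.48
ee_pos: [555.1, 217.9, 117.8]
tcp_rot: [-2.82, 1.57, 0.592]
force: [-0.6, 0.8, 1.2]
gripper_width: 0.258
```

Call:
arm_command:
  rows: "0 0 0 0.001 0 0 0;0 0 0 0.001 0 0 0;0 0 0 0 0 0 0"

```text
clock: 8.85
ee_pos: [555.3, 217.8, 116.0]
tcp_rot: [3.04, 1.57, 0.169]
force: [-1.1, 0.1, 4.9]
gripper_width: 0.257
```

Call:
arm_command:
  rows: "0 0 0 0.001 0 0 0;0 0 0 0 0 0 0"

```text
clock: 9.1
ee_pos: [555.3, 217.8, 115.2]
tcp_rot: [3.03, 1.57, 0.159]
force: [-0.1, -0.0, 7.2]
gripper_width: 0.259
```

Call:
arm_command:
  rows: "0 0 0 0.001 0 0 0;0 0 0 0 0 0 0"

```text
clock: 9.35
ee_pos: [555.5, 217.8, 114.4]
tcp_rot: [3.08, 1.569, 0.209]
force: [-0.7, -0.8, 6.5]
gripper_width: 0.259
```

Call:
arm_command:
  rows: "0 0 0 0.0005 0 0 0;0 0 0 0 0 0 0"

```text
clock: 9.6
ee_pos: [554.6, 217.6, 112.7]
tcp_rot: [0.024, 1.57, -2.847]
force: [0.3, 1.1, -0.9]
gripper_width: 0.262
```

Call:
arm_command:
  rows: "0 0 0 0.001 0 0 0;0 0 0 0.001 0 0 0;0 0 0 0 0 0 0"

```text
clock: 9.98
ee_pos: [554.6, 217.6, 110.7]
tcp_rot: [0.08, 1.57, -2.791]
force: [0.5, 0.3, -1.1]
gripper_width: 0.266
```

Call:
arm_command:
  rows: "0 0 0 0.001 0 0 0;0 0 0 0.001 0 0 0;0 0 0 0 0 0 0"

```text
clock: 10.35
ee_pos: [554.4, 217.5, 108.8]
tcp_rot: [0.087, 1.57, -2.784]
force: [0.4, -0.2, -1.7]
gripper_width: 0.261
```

Call:
arm_command:
  rows: "0 0 0 0.001 0 0 0;0 0 0 0 0 0 0"

```text
clock: 10.6
ee_pos: [554.8, 217.7, 108.1]
tcp_rot: [1.244, 1.571, -1.627]
force: [1.0, -0.2, -1.0]
gripper_width: 0.257
```

Call:
arm_command:
  rows: "0 0 0 0.001 0 0 0;0 0 0 0 0 0 0"

```text
clock: 10.85
ee_pos: [554.9, 217.7, 107.2]
tcp_rot: [3.11, 1.571, 0.239]
force: [0.2, 0.5, -0.8]
gripper_width: 0.259
```

Call:
arm_command:
  rows: "0 0 0 0.0007 0 0 0;0 0 0 0 0 0 0"

```text
clock: 11.1
ee_pos: [554.9, 217.7, 106.7]
tcp_rot: [3.008, 1.571, 0.137]
force: [0.2, -0.0, 2.7]
gripper_width: 0.263
```

Call:
arm_command:
  rows: "0 0 0 0.001 0 0 0;0 0 0 0 0 0 0"

```text
clock: 11.35
ee_pos: [555.0, 217.7, 105.9]
tcp_rot: [3.062, 1.57, 0.192]
force: [-1.2, -0.2, 5.8]
gripper_width: 0.26
```

Call:
arm_command:
  rows: "0 0 0 0.001 0 0 0;0 0 0 0 0 0 0"

```text
clock: 11.6
ee_pos: [555.0, 217.8, 105.4]
tcp_rot: [3.073, 1.57, 0.202]
force: [-3.3, -0.8, 8.0]
gripper_width: 0.261
```

Call:
arm_command:
  rows: "0 0 0 0.0008 0 0 0;0 0 0 0 0 0 0"

```text
clock: 11.85
ee_pos: [555.1, 217.8, 104.9]
tcp_rot: [3.023, 1.57, 0.153]
force: [-3.1, -1.1, 10.0]
gripper_width: 0.262
```

Call:
arm_command:
  rows: "0 0 0 -0.001 0 0 0;0 0 0 -0.001 0 0 0;0 0 0 -0.001 0 0 0;0 0 0 -0.001 0 0 0;0 0 0 0 0 0 0"

```text
clock: 12.48
ee_pos: [554.7, 217.7, 107.2]
tcp_rot: [-0.106, 1.57, -2.977]
force: [0.2, 0.2, -1.0]
gripper_width: 0.259
```

Call:
arm_command:
  rows: "0 0 0 -0.001 0 0 0;0 0 0 0 0 0 0"

```text
clock: 12.72
ee_pos: [554.8, 217.7, 108.5]
tcp_rot: [-0.097, 1.571, -2.968]
force: [-0.1, 0.6, -0.1]
gripper_width: 0.26
```

Call:
arm_command:
  rows: "0 0 0 -0.001 0 0 0;0 0 0 0 0 0 0"

```text
clock: 12.98
ee_pos: [554.6, 217.7, 109.3]
tcp_rot: [-0.105, 1.57, -2.976]
force: [-0.3, 0.5, -3.2]
gripper_width: 0.26
```

Call:
arm_command:
  rows: "0 0 0 -0.001 0 0 0;0 0 0 0 0 0 0"

```text
clock: 13.22
ee_pos: [554.5, 217.7, 110.1]
tcp_rot: [-0.073, 1.57, -2.944]
force: [0.3, -0.1, -5.8]
gripper_width: 0.257
```

Call:
arm_command:
  rows: "0 0 0 -0.001 0 0 0;0 0 0 -0.0008 0 0 0;0 0 0 0 0 0 0"

```text
clock: 13.6
ee_pos: [554.4, 217.6, 111.7]
tcp_rot: [-0.076, 1.57, -2.946]
force: [2.2, 0.9, -13.2]
gripper_width: 0.261
```

```bash
python3 -c "
from h import *
for i in range(3):
    print(arm.observe()['force'].round(2),arm.observe()['ee_pos'].round(2)); imaging.snapshot('top')"
```

```text
[  2.17   0.86 -13.16] [554.35 217.64 111.67]
[  2.14   1.44 -11.97] [554.36 217.61 111.72]
[  2.69   1.1  -13.6 ] [554.38 217.63 111.79]
```

Call:
arm_command:
  rows: "0 0 0 0.0005 0 0 0;0 0 0 0 0 0 0;0 0 0 0 0 0 0;0 0 0 0 0 0 0"

```text
clock: 14.25
ee_pos: [554.5, 217.7, 111.8]
tcp_rot: [-0.078, 1.57, -2.949]
force: [0.8, 0.9, -13.9]
gripper_width: 0.257
```

```bash
python3 -c "
from h import *
for i in range(3):
    print(arm.observe()['force'].round(2),arm.observe()['ee_pos'].round(2)); imaging.snapshot('top')"
```

```text
[  0.75   0.87 -13.94] [554.52 217.67 111.79]
[  0.09   0.42 -12.81] [554.54 217.65 111.8 ]
[  1.39   1.15 -13.27] [554.55 217.67 111.8 ]
```

Call:
arm_command:
  rows: "0 0 0 0 0 0 0;0 0 0 0 0 0 0;0 0 0 0 0 0 0;0 0 0 0 0 0 0;0 0 0 0 0 0 0;0 0 0 0 0 0 0;0 0 0 0 0 0 0;0 0 0 0 0 0 0"

```text
clock: 15.4
ee_pos: [554.7, 217.7, 111.9]
tcp_rot: [-0.125, 1.57, -2.995]
force: [-1.1, -0.3, -13.9]
gripper_width: 0.262
```

Call:
arm_command:
  rows: "0 0 0 0 0 0 0;0 0 0 0 0 0 0;0 0 0 0 0 0 0;0 0 0 0 0 0 0;0 0 0 0 0 0 0;0 0 0 0 0 0 0;0 0 0 0 0 0 0;0 0 0 0 0 0 0"

```text
clock: 16.4
ee_pos: [554.7, 217.7, 111.9]
tcp_rot: [0.092, 1.571, -2.779]
force: [-0.4, 0.5, -13.2]
gripper_width: 0.262
```

Call:
arm_command:
  rows: "0 0 0 0 0 0 0;0 0 0 0 0 0 0;0 0 0 0 0 0 0;0 0 0 0 0 0 0"

```text
clock: 16.9
ee_pos: [554.8, 217.7, 111.9]
tcp_rot: [0.112, 1.571, -2.759]
force: [-1.3, -0.7, -13.6]
gripper_width: 0.26
```

The force crept up to about 12 N net, so I'll trim it and hold again nearer to 10 N.

Call:
arm_command:
  rows: "0 0 0 0.0007 0 0 0;0 0 0 0 0 0 0;0 0 0 0 0 0 0;0 0 0 0 0 0 0;0 0 0 0 0 0 0;0 0 0 0 0 0 0"

```text
clock: 17.65
ee_pos: [555.0, 217.7, 111.3]
tcp_rot: [3.003, 1.57, 0.132]
force: [-0.3, -0.1, -10.8]
gripper_width: 0.261
```

```bash
python3 -c "
from h import *
for i in range(4):
    print(arm.observe()['force'].round(2),arm.observe()['ee_pos'].round(2)); imaging.snapshot('top')"
```

```text
[ -0.32  -0.1  -10.8 ] [554.98 217.74 111.33]
[ -1.7    0.22 -11.56] [554.94 217.73 111.31]
[ -1.21   0.76 -11.34] [554.95 217.73 111.3 ]
[ -1.81   0.24 -11.89] [554.96 217.76 111.31]
```

Now about 11.4 N gross, or about 10.2 N net of the rotor's weight. Holding for 2.5 s.

Call:
arm_command:
  rows: "0 0 0 0 0 0 0;0 0 0 0 0 0 0;0 0 0 0 0 0 0;0 0 0 0 0 0 0;0 0 0 0 0 0 0;0 0 0 0 0 0 0;0 0 0 0 0 0 0;0 0 0 0 0 0 0"

```text
clock: 18.85
ee_pos: [554.9, 217.7, 111.2]
tcp_rot: [2.83, 1.571, -0.041]
force: [-0.1, -0.1, -10.2]
gripper_width: 0.262
```

Call:
arm_command:
  rows: "0 0 0 0 0 0 0;0 0 0 0 0 0 0;0 0 0 0 0 0 0;0 0 0 0 0 0 0;0 0 0 0 0 0 0;0 0 0 0 0 0 0;0 0 0 0 0 0 0;0 0 0 0 0 0 0"

```text
clock: 19.85
ee_pos: [554.8, 217.7, 111.2]
tcp_rot: [2.938, 1.571, 0.068]
force: [0.1, 0.1, -10.8]
gripper_width: 0.257
```

Call:
arm_command:
  rows: "0 0 0 0 0 0 0;0 0 0 0 0 0 0;0 0 0 0 0 0 0;0 0 0 0 0 0 0"

```text
clock: 20.35
ee_pos: [554.8, 217.7, 111.2]
tcp_rot: [1.173, 1.571, -1.698]
force: [-1.2, 0.4, -11.0]
gripper_width: 0.259
```

Call:
arm_command:
  rows: "0 0 0 0.001 0 0 0;0 0 0 0.001 0 0 0;0 0 0 0.001 0 0 0;0 0 0 0.0005 0 0 0;0 0 0 0 0 0 0;0 0 0 0 0 0 0;0 0 0 0 0 0 0"

```text
clock: 21.22
ee_pos: [555.2, 217.8, 108.1]
tcp_rot: [3.066, 1.57, 0.195]
force: [0.3, 0.7, -0.7]
gripper_width: 0.263
```

Call:
arm_command:
  rows: "0 0 0 0.0008 0 0 0;0 0 0 0 0 0 0;0 0 0 0 0 0 0.5;0 0 0 0 0 0 1;0 0 0 0 0 0 1;0 0 0 0 0 0 1;0 0 0 0 0 0 1;0 0 0 0 0 0 1"

```text
clock: 22.22
ee_pos: [554.9, 217.7, 106.9]
tcp_rot: [-2.81, 1.571, 0.603]
force: [0.2, 0.0, -0.6]
gripper_width: 1.0
```

Call:
arm_command:
  rows: "0 0 0 -0.01 0 0 1;0 0 0 -0.03 0 0 1;0 0 0 -0.05 0 0 1;0 0 0 -0.03 0 0.03 1;0 0 0 0 0 0.04 1;0 0 0 0 0 0.02 1;0 0 0 0 0 0 1;0 0 0 0 0 0 1"

```text
clock: 23.22
ee_pos: [469.2, 193.9, 227.6]
tcp_rot: [3.136, 1.569, 0.266]
force: [0.4, -1.7, -0.4]
gripper_width: 1.002
```

```bash
python3 look.py w5; python3 - <<'E'
from h import *
import pickle
st=pickle.load(open("w5.pkl","rb"));d=np.load("w5_d.npy");c,T=cam("wrist",st)
vv,uu=np.mgrid[0:300,200:440];dd=d[0:300,200:440].ravel()
p=with_depth(c,T,np.c_[uu.ravel(),vv.ravel()],dd);r=np.hypot(p[:,0]-554,p[:,1]-217.5)
print("knob z",np.median(p[(dd>0)&(r<8)][:,2]),"rim z",np.median(p[(dd>0)&(r>64)&(r<70)][:,2]))
for a,b in((24,0),(16,20)): 
    q=p[(dd>0)&(r>b)&(r<a)]; print(a,b,np.median(q[:,2]))
E
```

```text
23.225 [469.21 193.91 227.55] [3.1365 1.569  0.2657] [ 0.36 -1.67 -0.45] 1.0022613312837614
knob z 133.08450822263225 rim z 91.33401462125573
24 0 103.10343176913699
16 20 nan
  return _methods._mean(a, axis=axis, dtype=dtype,
  ret = ret.dtype.type(ret / rcount)
```

View pics/w5.png

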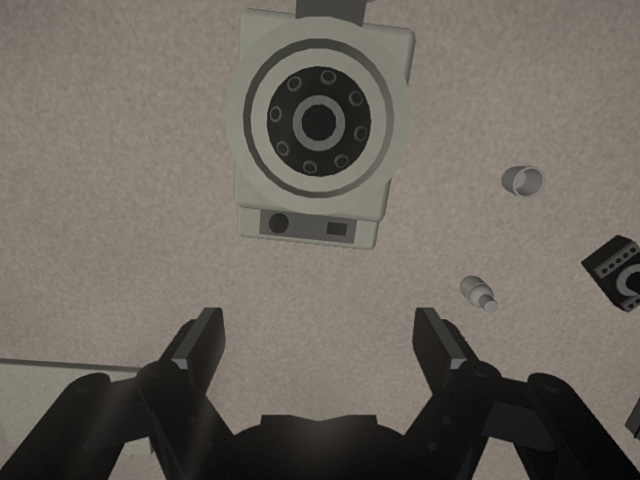

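The rotor sits level and centred in the chamber at (319,121). Its knob top measures z = 133.1 mm and its flat 103.1 mm, against 133 and 103 when home. The arm is clear.

```bash
python3 -c "
from cell import arm
print(arm.close_job())"
```

```text
the job is handed in; nothing more can be done
None
```

The tube rotor is snapped fully home on the drive shaft, it passed the pull test, and I handed the job in at about 23 s of the 69 s allowed.

- **Fitting:** I gripped the round rotor by its knob and pressed it straight down. It passed the catches at about 7 N. I then pressed it onto the shoulder; the highest press reading was about 10 N.
- **Pull test:** The knob held against the pull. My first hold read about 13–14 N on the sensor, roughly 12 N net of the rotor's weight. Because it had crept above 10 N, I trimmed it while still pulling and held again for about 2.5 s. That second hold read 10–12 N, about 9–10 N net. The highest pull reading was about 14 N, under the 18 N limit.
- **Letting go:** I lowered the rotor back to rest and opened the gripper. I then raised the arm clear.
- **Last checks:** The knob top measured z = 133.1 mm and the flat 103.1 mm, against 133 and 103 when home. The last wrist picture shows the rotor centred in the chamber. The small pot, the oil bottle and the strip rotor appear in it, but I did not re-measure where any of the other objects stand. No check failed.

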